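Lock the carving spindle with its cross pin

ROBOT

A 6-joint arm with a two-finger parallel gripper is mounted at the origin on a cart in front of the work surface, level with it; the furniture and walls round the work are solid. World frame = base frame: x ahead of the robot, y to its left, z up, the work surface at z = 0. Lengths are in m, angles in rad, forces in N, time in s.
With the tool pointing down it reaches from about 0.225 to 0.875 m from the base axis. Payload 3.4 kg.
Tool frame: the origin (TCP) lies at the very end of the fingers, on their centre line; the grasp point (between the pads) lies 19 mm behind it; x points along the fingers, y is the direction in which the jaws open and shut, and the axes are right-handed (so a half turn about x gives the same grasp; the last joint's range is limited). The gripper opens to 85 mm and grips with 20 to 120 N. Pads are 22 mm wide; open, the fingers measure 114 mm over their backs; the gripper's body (76 mm by 85 mm) begins 54 mm behind the grasp point. The pads swing forward as they close: fully open they stand 13 mm farther back than shut.
Start: joints at [-1.324, 0.276, 1.505, -0, 1.361, -0.121], TCP at [0.207, -0.537, 0.231] pointing down, gripper open.
Joint ranges: [-2.89, 2.89], [-0.75, 2.08], [0.22, 2.7], [-1.18, 4.32], [0.11, 2.71], [-2.7, 2.7]. Speed limits (rad/s): [2.57, 2.57, 3.14, 3.14, 3.14, 3.14].

INTERFACE

Orientations are given as a unit quaternion [w, x, y, z].
In Python, from rig import manip gives the robot as it stands. The module is installed in compiled form; this text tells all that it offers.
- The arm moves only by the tool play_rows, never from a script. Its argument "plan" is a list that holds one entry, the list of rows, each a list of 5 numbers: the closure, from 0 (fully open) to 1 (shut), then the shift along the tool's x, y, z in m, then the turn about the tool's x in degrees. A call has 1 to 12 rows; each row is the pose to reach, as a shift and turn from the pose measured when the call began, along the tool's axes at that moment; what a row does not reach only later rows make up. A row lasts 1/10 s, in which the tool goes at most 50 mm and 8.59 degrees, less where a joint would pass 70% of its speed; a pose out of reach is approached as far as the arm can. A call with a gripper value outside its range is refused whole. The fingers move at their own pace and stop on an object; "grip_force" is the grip in N (left out, the last holds). Time passes only in rows, so rows that repeat a pose let the fingers close. It gives the time, the measured TCP pose, the force and the opening at its end, in the units of the state.
- manip.get_state(): the state, without advancing time (a new reading comes with each control period).
- manip.get_image(name): name is "scene" or "top" or "wrist"; returns (picture, depth): 420x560x3 uint8, red, green, blue; 420x560 float32, m along the optical axis (not along the pixel's ray), 0 where there is no reading.
- manip.camera_params(name): a dict with "intrinsics" (3x3 intrinsics, pixels), "dist_coeffs" ([k1, k2, p1, p2, k3] as OpenCV has them; the pictures are not rectified), "R" (3x3) and "t" (3): a world point X has camera coordinates R X + t; the wrist camera has in their place "mount" (4x4, takes a point from camera to tool coordinates, whose origin is the TCP and whose axes are the tool frame's). Camera axes: x right, y down, z forward; pixel columns grow to the right and rows downward; lengths in m; the calibration is good to about 2 mm. A picture is of the moment at which its call begins: read the wrist's pose just before it. camera_params takes no time and is no camera call.
- manip.sign_off(): hands the job in, once; it reports no verdict.
The state is a dict: "clock": time; "qpos": joint angles; "qd": joint speeds; "effort": joint torques, N m; "position": TCP position; "ee_rot": TCP orientation; "contact_force": force on the tool from outside, world axes, zero at the start; "moment": the same for the moment, N m; "width": finger opening in m.
Only numpy, scipy, OpenCV 4.12 (cv2) and the standard library are available. Lean on these libraries where they do the work, as an engineer would, in place of code of your own. Each camera call takes 0.05 s, during which the arm holds its last target.

TASK

Lock the carving spindle so that its handle blank can be worked: take the red-handled lock pin from its wooden holder, set it in the slanted guide on the green head and push it through the cross-hole in the shaft until it is fully home, its collar down on the guide; then let go. The hole is hidden inside the head: with the pin resting on the shaft, turn the crank slowly away from you until the pin drops in. Leave the wax tin, the sanding block and the pine offcut where they are.

Things in the scene. Friction and masses are not known exactly. Their poses are not given: they have to be found in the camera images.
- guide_mouth (a point): centre of the top opening of the steel pin guide, a 36 mm square post rising slantwise from the green spindle head, leaning 26 deg from vertical toward the head's front (-x; it faces the robot at yaw 0). z: the bore's axis, outward and up; y: level, parallel to the spindle. Bore round, 16 mm wide, chamfered. The shaft's surface lies 55 mm down the bore, the guide ends just above it.
- shaft_axis (a point): where bore axis and spindle axis cross, inside the green drum, 75 mm above the bench and 75 mm below guide_mouth along the bore; axes as guide_mouth. The hidden shaft, 40 mm thick, runs along y. Its 17 mm cross-hole: once under the bore (a window of about 0.2 rad of crank) a pin drops 15 mm by its weight and locks the crank (0.1 rad of play). A rubber bush then takes 7 to 10 N of push for 30 mm.
- spindle_head: the bolted-down fixture; origin on the bench under shaft_axis, x from the front to the back, y along the spindle, z up. Grey base plate 110 x 230 x 12 mm reaching from y -165 to +65 mm, green head with drum 68 mm wide and 60 mm long in y, light wooden handle blank (38 mm thick, 75 mm above the bench) along the spindle from y -54 to -145 mm, tail post up to 94 mm high at y -156 mm.
- crank (a joint): angle of the crank about the spindle: 0 with its arm upright, growing as the arm goes to the head's back (+x, away from the robot); negative leans to the robot. Stops at -0.85 and 0.65. Begins at -0.80 to -0.50, stays where left (friction 0.15 N m, 2.5 N at 60 mm). The cross-hole comes under the guide at an angle between -0.30 and 0.30 that differs each time and cannot be seen.
- crank_arm (a point): point on the middle line of the dark steel crank arm, 60 mm from the spindle axis. The arm is a bar 16 mm wide across the swing, 12 mm thick along y, reaching 104 mm from the spindle axis, 110 mm to the +y side of the guide. It swings about the spindle axis. z: outward along the arm; x: the way it moves as the joint grows; y: the spindle's direction.
- crank_knob (a point): centre of the dark wooden crank knob, 26 mm thick, 44 mm long along y, on the +y side of the arm's end, 92 mm from the spindle axis
- pin_grip (a point): centre of the lock pin's red cylindrical grip, 21 mm thick, 46 mm long (its end 24 mm beyond this point, its foot on the collar 22 mm below). z: along the pin, away from the tip. The pin weighs about 130 g and is 151 mm long: steel shank 14 mm thick, 100 mm long with tapered tip, brass collar 27 mm wide and 5 mm thick, then the grip. It begins upright in the wooden holder.
- pin_shoulder (a point): centre of the underside of the pin's collar, 27 mm below pin_grip on the pin's axis; z along the pin toward the grip. It meets guide_mouth when the pin is fully home; it stands about 45 mm above it while the pin rests on the solid shaft and about 30 mm above it once the pin has dropped into the cross-hole
- pin_tip (a point): centre of the pin's tip (9 mm wide, tapering out to 14 mm within 6 mm), 100 mm below the collar's underside
- holder_top (a point): centre of the top of the fixed wooden pin holder, a block 64 x 64 x 46 mm on the bench with a 16 mm hole 36 mm deep, in which the pin stands; the holder and the wax tin may swap sides
- wax_tin: open round metal tin of yellow wax, 61 mm wide, 18 mm high, loose; origin at the centre of its underside; bystander
- sanding_block: wooden sanding block 93 x 87 x 34 mm, loose; origin at the centre of its underside; bystander
- offcut0: pine offcut 75 x 51 x 18 mm, loose; origin at the centre of its underside; bystander

How it is judged:
By the outcome, as a careful person would: the job done as asked, in the order asked, and still so for the second after the job is handed in, with the robot touching nothing.
It also fails if it takes over 72 s, if anything falls off the work surface, if the arm or the gripper's body presses on something with over 40 N, if the wrist force passes 120 N, or if a joint passes its speed limit or range.

## Working session

There is one attempt and no reset: what is moved stays moved. The work goes in short steps, Python scripts to look and compute and a tool call to move; the robot and the scene stay as the last step left them, time stands still between calls to the robot, and variables do not carry over. Pictures are saved under pics/ and viewed, and the job is handed in when it is done.

Besides the shell and the picture viewer there is one more tool, called after ">>>" as name([rows], argument=value, ...), one row to a line, values as JSON. play_rows: Moves the arm, as the interface text tells. Its arguments: {"type":"object","properties":{"plan":{"type":"array","items":{"type":"array","items":{"type":"array","items":{"type":"number"}}}},"grip_force":{"type":"number"}},"required":["plan"]}

```bash
mkdir -p pics; cat > h.py <<'E'
import numpy as np, cv2
from rig import manip
def grab(n,tag):
    s=manip.get_state(); im,d=manip.get_image(n)
    cv2.imwrite(f'pics/{tag}.png',im[:,:,::-1]); np.savez(f'pics/{tag}.npz',im=im,d=d,p=s['position'],q=s['ee_rot'])
    return im,d
def Rq(q):
    from scipy.spatial.transform import Rotation as R
    return R.from_quat([q[1],q[2],q[3],q[0]]).as_matrix()
def cam(n,tag):
    c=manip.camera_params(n);K=np.array(c['intrinsics']);dc=np.array(c['dist_coeffs'])
    if n=='wrist':
        z=np.load(f'pics/{tag}.npz');M=np.array(c['mount']);R=Rq(z['q'])
        Rwc=R@M[:3,:3];o=R@M[:3,3]+z['p']
    else:
        R=np.array(c['R']);Rwc=R.T;o=-R.T@np.array(c['t'])
    return K,dc,Rwc,o
def rays(n,tag,uv):
    K,dc,Rwc,o=cam(n,tag)
    p=cv2.undistortPoints(np.array(uv,float).reshape(-1,1,2),K,dc).reshape(-1,2)
    return o,np.c_[p,np.ones(len(p))]@Rwc.T
def onplane(n,tag,uv,z):
    o,d=rays(n,tag,uv);return o+d*((z-o[2])/d[:,2])[:,None]
def cloud(n,tag):
    z=np.load(f'pics/{tag}.npz');d=z['d'];h,w=d.shape
    u,v=np.meshgrid(np.arange(w),np.arange(h))
    o,r=rays(n,tag,np.c_[u.ravel(),v.ravel()])
    P=o+r*d.ravel()[:,None];P[d.ravel()==0]=np.nan
    return P.reshape(h,w,3),z['im']
def project(n,tag,X):
    K,dc,Rwc,o=cam(n,tag)
    pc=(np.atleast_2d(X)-o)@Rwc
    return cv2.projectPoints(pc,np.zeros(3),np.zeros(3),K,dc)[0].reshape(-1,2)
E
python3 - <<'E'
from h import *
for n in('scene','top','wrist'): grab(n,n+'0')
s=manip.get_state();print({k:np.round(v,3) for k,v in s.items()})
for n in('scene','top'):print(n,cam(n,'')[3])
a=[cv2.imread(f'pics/{n}0.png') for n in('scene','top')]
E
```

```text
{'clock': np.float64(0.15), 'qpos': array([-1.324,  0.276,  1.506, -0.   ,  1.361, -0.121]), 'qd': array([ 0.001, -0.003, -0.003, -0.   , -0.001, -0.   ]), 'effort': array([ 1.0000e-03, -4.1714e+01, -2.4603e+01, -0.0000e+00,  8.0000e-03,
       -0.0000e+00]), 'position': array([ 0.207, -0.536,  0.231]), 'ee_rot': array([-0.129, -0.695, -0.13 ,  0.695]), 'contact_force': array([-0.003,  0.127, -0.376]), 'moment': array([ 0.019,  0.027, -0.006]), 'width': np.float64(0.085)}
scene [0.00423884 1.08353607 0.69336549]
top [0.46405582 0.03679614 1.50173782]
```

```bash
ls pics
```

```text
scene0.npz
scene0.png
top0.npz
top0.png
wrist0.npz
wrist0.png
```

View pics/scene0.png

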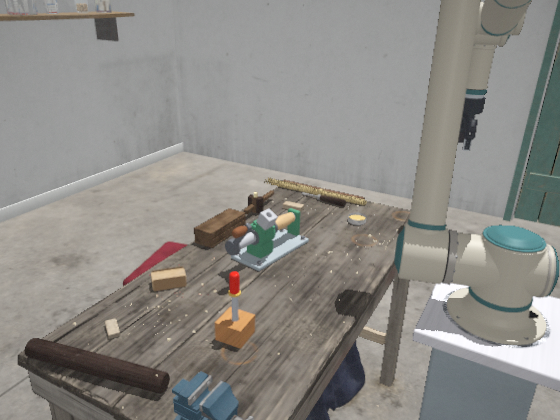

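View pics/top0.png

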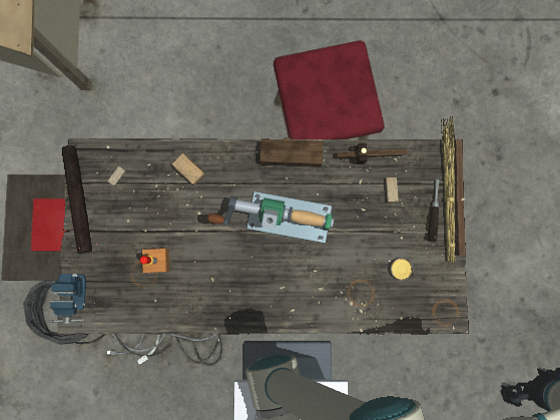

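View pics/wrist0.png

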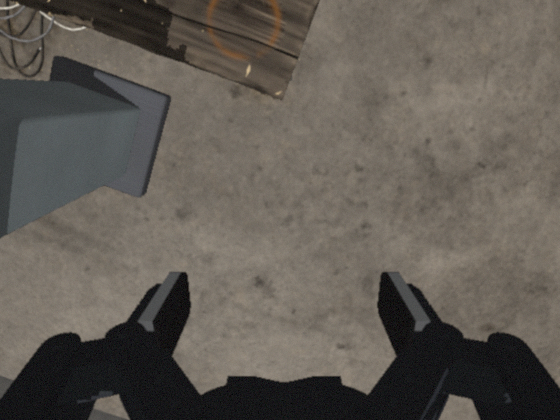

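```bash
python3 - <<'E'
from h import *
P,im=cloud('top','top0')
hsv=cv2.cvtColor(im,cv2.COLOR_RGB2HSV)
print('table z',np.nanmedian(P[240:250,350:380].reshape(-1,3),0))
def rep(n,m):
    Q=P[m&np.isfinite(P[...,2])];v,u=np.where(m);print(n,len(Q),np.median(Q,0).round(4),Q.min(0).round(3),Q.max(0).round(3),'px',u.mean().round(1),v.mean().round(1))
roi=np.zeros(im.shape[:2],bool)
def box(u0,u1,v0,v1):
    r=roi.copy();r[v0:v1,u0:u1]=1;return r
H,S,V=hsv[...,0],hsv[...,1],hsv[...,2]
rep('red',box(130,175,240,280)&((H<6)|(H>174))&(S>180)&(V>120))
rep('holder',box(130,180,240,280)&(P[...,2]>.035)&(P[...,2]<.055))
rep('holdertop_orange',box(130,180,240,280)&(H>8)&(H<20)&(S>120)&(P[...,2]>.03))
rep('wax',box(385,420,250,285)&(H>20)&(H<32)&(S>100))
rep('base',box(240,340,185,250)&(abs(P[...,2]-.012)<.006)&(S<60)&(V>110))
m=box(240,340,185,250)&(abs(P[...,2]-.012)<.006)&(S<60)&(V>110)
Q=P[m][:,:2].astype(np.float32);r=cv2.minAreaRect(Q);print(r)
rep('blank',box(284,330,200,235)&(H>8)&(H<25)&(S>70)&(P[...,2]>.05))
rep('high',box(190,340,180,250)&(P[...,2]>.1))
c=im[180:255,190:345];cv2.imwrite('pics/c_top.png',cv2.resize(c,None,fx=5,fy=5,interpolation=2)[:,:,::-1])
s=cv2.imread('pics/scene0.png')[180:360,190:330];cv2.imwrite('pics/c_sc.png',cv2.resize(s,None,fx=3.3,fy=3.3,interpolation=2))
E
```

```text
table z [ 5.33025220e-01 -2.13214459e-01  5.05710794e-06]
red 62 [0.4847 0.3792 0.1584] [0.477 0.371 0.051] [0.497 0.413 0.168] px 144.4 259.6
holder 450 [0.4836 0.3761 0.0459] [0.453 0.349 0.036] [0.517 0.416 0.055] px 155.0 260.6
holdertop_orange 457 [0.481  0.3752 0.046 ] [0.453 0.349 0.03 ] [0.517 0.416 0.153] px 154.9 260.6
wax 318 [ 0.4631 -0.3144  0.0101] [ 0.438 -0.343  0.001] [ 0.492 -0.286  0.023] px 401.2 268.8
base 1321 [ 0.585  -0.0203  0.0121] [ 0.539 -0.135  0.006] [0.687 0.127 0.018] px 295.8 219.3
((0.6125698089599609, -0.004061698913574219), (0.26465368270874023, 0.14218074083328247), 88.41315460205078)
blank 379 [ 0.6007 -0.0396  0.0897] [ 0.582 -0.086  0.076] [0.624 0.002 0.101] px 306.7 217.7
high 757 [0.6015 0.0686 0.1334] [ 0.569 -0.104  0.1  ] [0.645 0.22  0.168] px 255.4 215.0
```

View pics/c_top.png

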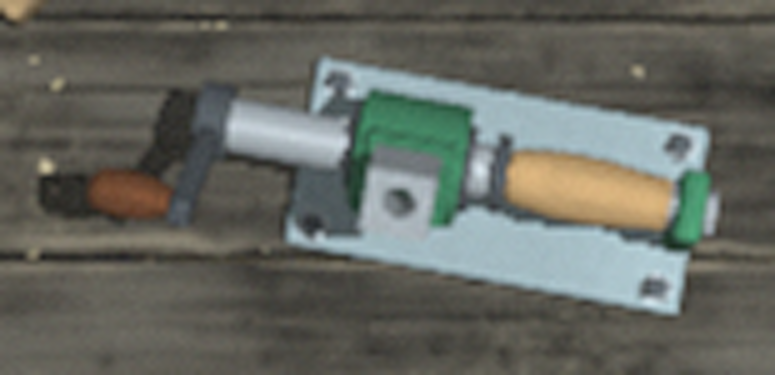

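View pics/c_sc.png

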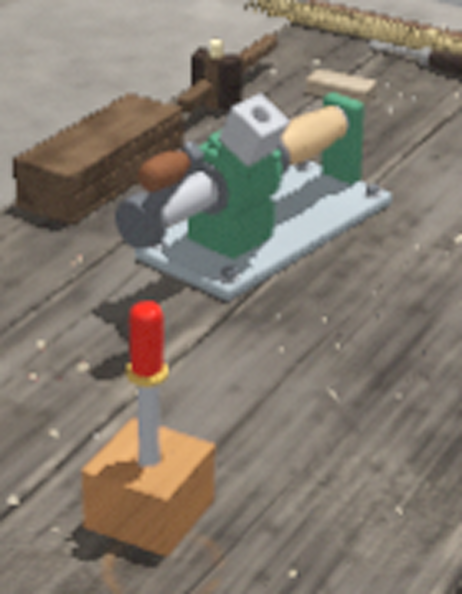

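```bash
cat >> h.py <<'E'
def shift(X,s=None):
    s=s or manip.get_state();R=Rq(s['ee_rot']);return R.T@(np.array(X)-s['position'])
E
python3 - <<'E'
from h import *
f=lambda u,v,z:onplane('top','top0',[[190+u/5-.4,180+v/5-.4]],z)[0]
C=[f(*c,.012) for c in[(320,58),(710,128),(680,315),(285,245)]]
for c in C:print(c.round(4))
ey=C[0]-C[1];ey2=C[3]-C[2];print(np.linalg.norm(ey),np.linalg.norm(ey2),np.degrees(np.arctan2(-ey[0],ey[1])),np.degrees(np.arctan2(-ey2[0],ey2[1])), np.linalg.norm(C[0]-C[3]))
print('mouth',f(400,201,.1424),'tin')
# predicted from base: centre at y=-50
y=(ey+ey2);y/=np.linalg.norm(y);x=np.array([y[1],-y[0],0]);c=np.mean(C,0);o=c+.05*y;o[2]=0
print('origin',o,'mouth pred',o+[0,0,.1424]-x*.075*np.sin(np.radians(26)))
print('arm end',f(180,215,.15),f(215,90,.09),'knob',f(130,193,.14))
s=manip.get_state();R=Rq(s['ee_rot']);print(R.round(3))
K,dc,Rw,oo=cam('wrist','wrist0');print(Rw.round(2),oo-s['position'])
print(shift([.42,-.02,.33]),shift([.485,.38,.33]))
P,im=cloud('top','top0')
for u in range(260,281,2):print(u,P[212:228:2,u,2].round(3))
E
```

```text
[0.6854 0.108  0.012 ]
[ 0.6455 -0.1172  0.012 ]
[ 0.5376 -0.0992  0.012 ]
[0.5771 0.1272 0.012 ]
0.2287329991176324 0.22981712671562593 -10.056636651108128 -9.89103560285134 0.11004591680236653
mouth [0.59048521 0.05923593 0.1424    ] tin
origin [0.62005405 0.05393389 0.        ] mouth pred [0.58767308 0.05962817 0.1424    ]
arm end [0.58209077 0.17357097 0.15      ] [0.65595381 0.16148398 0.09      ] knob [0.594469   0.20094147 0.14      ]
[[-0.     0.36  -0.933]
 [ 0.001 -0.933 -0.36 ]
 [-1.    -0.001 -0.   ]]
[[ 0.36 -0.88 -0.3 ]
 [-0.93 -0.34 -0.11]
 [-0.    0.32 -0.95]] [0.07591889 0.02928192 0.14317668]
[-0.09874183 -0.40507738 -0.38470627] [-0.098237   -0.7549591  -0.58917517]
260 [0.096 0.094 0.104 0.1   0.086 0.009 0.008 0.009]
262 [0.108 0.104 0.104 0.107 0.102 0.099 0.014 0.137]
264 [0.116 0.152 0.146 0.142 0.147 0.141 0.138 0.137]
266 [0.139 0.153 0.148 0.143 0.141 0.143 0.142 0.131]
268 [0.132 0.15  0.146 0.141 0.122 0.128 0.139 0.135]
270 [0.135 0.149 0.149 0.108 0.116 0.131 0.14  0.133]
272 [0.129 0.144 0.146 0.147 0.116 0.134 0.139 0.138]
274 [0.13  0.139 0.147 0.144 0.149 0.142 0.141 0.135]
276 [0.127 0.138 0.156 0.143 0.15  0.141 0.127 0.014]
278 [0.119 0.115 0.117 0.114 0.108 0.104 0.099 0.013]
280 [0.115 0.114 0.103 0.101 0.098 0.091 0.089 0.014]
```

```bash
python3 - <<'E'
from h import *
print(shift([.60,.07,.30]))
E
```

```text
[-0.06868591 -0.42430142 -0.58502372]
```

>>> play_rows([
  [[0,-0.07,-0.12,-0.165,8],[0,-0.07,-0.424,-0.585,16],[0,-0.07,-0.424,-0.585,24],[0,-0.07,-0.424,-0.585,31],[0,-0.07,-0.424,-0.585,31],[0,-0.07,-0.424,-0.585,31],[0,-0.07,-0.424,-0.585,31],[0,-0.07,-0.424,-0.585,31],[0,-0.07,-0.424,-0.585,31],[0,-0.07,-0.424,-0.585,31],[0,-0.07,-0.424,-0.585,31],[0,-0.07,-0.424,-0.585,31]],
])

```text
clock: 1.35
position: [0.5312, -0.0353, 0.2912]
ee_rot: [0.061, -0.704, 0.061, 0.705]
contact_force: [-0.1, -1.1, -0.1]
width: 0.0851
```

```bash
python3 - <<'E'
from h import *
s=manip.get_state();print(s['clock'],s['position'],Rq(s['ee_rot']).round(3),s['qpos'])
print(shift([.60,.07,.30]))
E
```

```text
1.35 [ 0.53123941 -0.03534247  0.29118602] [[-0.    -0.172 -0.985]
 [ 0.001 -0.985  0.172]
 [-1.    -0.001  0.001]] [-1.97793940e-01  1.83068491e-01  1.48325931e+00  9.33571576e-04
  1.47588878e+00  1.54583485e+00]
[-0.00873457 -0.11561072 -0.04960454]
```

>>> play_rows([
  [[0,-0.009,-0.08,-0.04,0],[0,-0.009,-0.116,-0.05,0],[0,-0.009,-0.116,-0.05,0],[0,-0.009,-0.116,-0.05,0],[0,-0.009,-0.116,-0.05,0]],
])

```text
clock: 1.85
position: [0.6002, 0.0706, 0.2995]
ee_rot: [0.061, -0.704, 0.061, 0.705]
contact_force: [-0.5, -0.4, 0.6]
width: 0.0854
```

```bash
python3 - <<'E'
from h import *
s=manip.get_state();print(s['clock'],s['position'],s['qd'].round(3))
grab('wrist','w1')
E
```

```text
1.85 [0.60018668 0.07060971 0.29948846] [-0.03  -0.018  0.015 -0.003  0.     0.001]
```

View pics/w1.png

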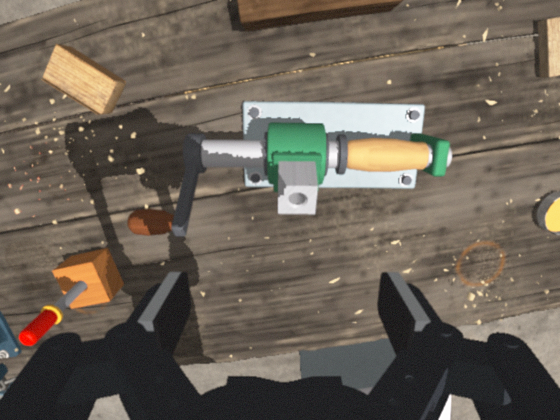

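```bash
python3 - <<'E'
from h import *
im=cv2.imread('pics/w1.png');cv2.imwrite('pics/c1.png',cv2.resize(im[120:250,120:340],None,fx=3.6,fy=3.6,interpolation=2))
g=lambda u,v,z:onplane('wrist','w1',[[u,v]],z)[0].round(4)
print('mouth',g(297,199,.1424))
C=[g(244,102,.012),g(424,103,.012),g(415,188,.012),g(244,187,.012)];print(C)
P,im=cloud('wrist','w1')
hsv=cv2.cvtColor(im,cv2.COLOR_RGB2HSV)
r=(hsv[...,1]>180)&((hsv[...,0]<6)|(hsv[...,0]>174));r[:250]=0
Q=P[r];print('red',len(Q),np.nanmedian(Q,0),np.nanmax(Q,0),np.nanmin(Q,0))
m=(abs(P[...,2]-.046)<.004);m[:230]=0;m[:,150:]=0
Q=P[m];print('hold',len(Q),np.nanmedian(Q,0),cv2.minAreaRect(Q[:,:2].astype(np.float32)))
a=np.zeros(m.shape,bool);a[130:240,165:205]=1;a&=(P[...,2]>.06)
Q=P[a];print('arm',len(Q),Q.min(0),Q.max(0))
E
```

```text
mouth [0.5888 0.0601 0.1424]
[array([0.6845, 0.1063, 0.012 ]), array([ 0.6465, -0.1163,  0.012 ]), array([ 0.5372, -0.0985,  0.012 ]), array([0.5776, 0.1287, 0.012 ])]
red 702 [0.48961182 0.37453171 0.14777896] [0.49685796 0.57758616 0.16291658] [ 0.36170156  0.36960021 -0.00062567]
hold 1659 [0.4900421  0.37691297 0.04670076] ((0.4294937551021576, 0.48374831676483154), (0.08498749136924744, 0.32026952505111694), 28.878923416137695)
arm 1967 [0.57582938 0.14887207 0.07124582] [0.66291101 0.18774589 0.16479343]
```

View pics/c1.png

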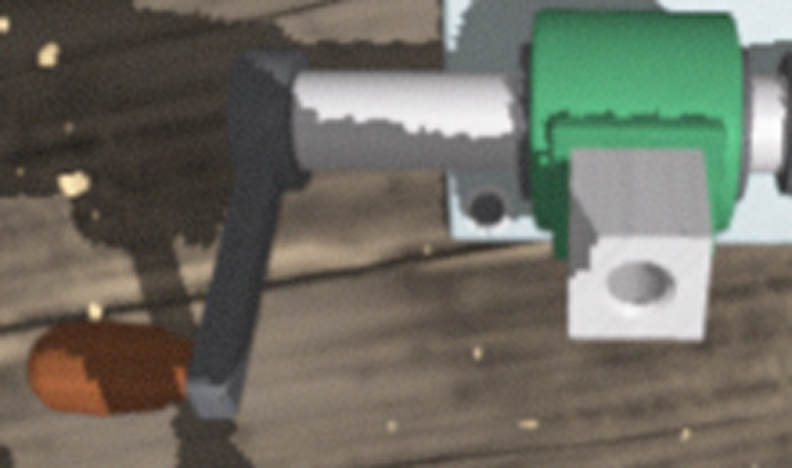

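```bash
python3 - <<'E'
from h import *
print(shift([.486,.379,.26]))
E
```

```text
[ 0.04002754 -0.28497606  0.1652231 ]
```

>>> play_rows([
  [[0,0.0,-0.15,0.08,0],[0,0.04,-0.285,0.165,0],[0,0.04,-0.285,0.165,0],[0,0.04,-0.285,0.165,0],[0,0.04,-0.285,0.165,0],[0,0.04,-0.285,0.165,0],[0,0.04,-0.285,0.165,0],[0,0.04,-0.285,0.165,0],[0,0.04,-0.285,0.165,0],[0,0.04,-0.285,0.165,0]],
])

```text
clock: 2.9
position: [0.4869, 0.3772, 0.2604]
ee_rot: [0.062, -0.704, 0.062, 0.705]
contact_force: [0.2, 0.4, 0.6]
width: 0.0859
```

```bash
python3 - <<'E'
from h import *
s=manip.get_state();print(s['clock'],s['position'],s['qpos'].round(3))
grab('wrist','w2')
P,im=cloud('wrist','w2')
hsv=cv2.cvtColor(im,cv2.COLOR_RGB2HSV)
r=(hsv[...,1]>180)&((hsv[...,0]<6)|(hsv[...,0]>174))&(hsv[...,2]>90)
Q=P[r];Q=Q[np.isfinite(Q[:,0])]
for z in np.arange(.115,.165,.008):
    q=Q[abs(Q[:,2]-z)<.004];
    if len(q):print(z.round(3),len(q),q.min(0).round(4),q.max(0).round(4),q.mean(0).round(4))
E
```

```text
2.9 [0.48692351 0.37715094 0.26043295] [0.546 0.325 1.361 0.    1.457 2.292]
0.123 18 [0.4935 0.375  0.1216] [0.4967 0.3861 0.1267] [0.4956 0.38   0.1249]
0.131 45 [0.4907 0.3729 0.1271] [0.4964 0.3886 0.135 ] [0.4949 0.38   0.1313]
0.139 52 [0.4895 0.3723 0.1351] [0.4966 0.3892 0.1429] [0.4947 0.3797 0.1389]
0.147 62 [0.4896 0.3724 0.1431] [0.4967 0.3891 0.151 ] [0.4947 0.3801 0.147 ]
0.155 103 [0.4773 0.372  0.151 ] [0.4967 0.39   0.159 ] [0.4931 0.3799 0.1562]
0.163 434 [0.4772 0.3723 0.159 ] [0.4966 0.3908 0.1632] [0.4869 0.3816 0.1612]
```

View pics/w2.png

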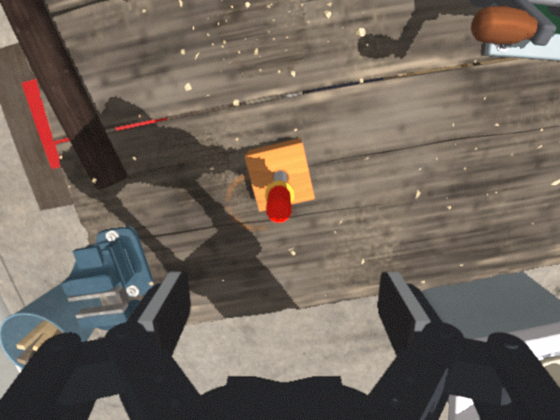

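```bash
python3 - <<'E'
from h import *
print(shift([.487,.381,.129]))
E
```

```text
[ 0.13150706 -0.00382087  0.00057642]
```

>>> play_rows([
  [[0,0.04,-0.004,0.001,0],[0,0.08,-0.004,0.001,0],[0,0.12,-0.004,0.001,0],[0,0.1315,-0.004,0.001,0],[0,0.1315,-0.004,0.001,0],[1,0.1315,-0.004,0.001,0],[1,0.1315,-0.004,0.001,0],[1,0.1315,-0.004,0.001,0],[1,0.1315,-0.004,0.001,0],[1,0.1315,-0.004,0.001,0],[1,0.1315,-0.004,0.001,0],[1,0.1315,-0.004,0.001,0]],
], grip_force=30)

```text
clock: 4.15
position: [0.4871, 0.3816, 0.1301]
ee_rot: [-0.062, 0.705, -0.062, -0.704]
contact_force: [0.2, 0.6, 4.7]
width: 0.02
```

```bash
python3 - <<'E'
from h import *
s=manip.get_state();print(s['clock'],s['position'],s['contact_force'],s['width'],s['moment'])
grab('scene','s1')
im=cv2.imread('pics/s1.png');cv2.imwrite('pics/c2.png',cv2.resize(im[200:350,150:310],None,fx=4,fy=4,interpolation=2))
E
```

```text
4.15 [0.48711973 0.38159574 0.13009673] [0.15046237 0.55042246 4.677294  ] 0.0199751974489498 [-0.04626679  0.07235631  0.00177379]
```

View pics/c2.png

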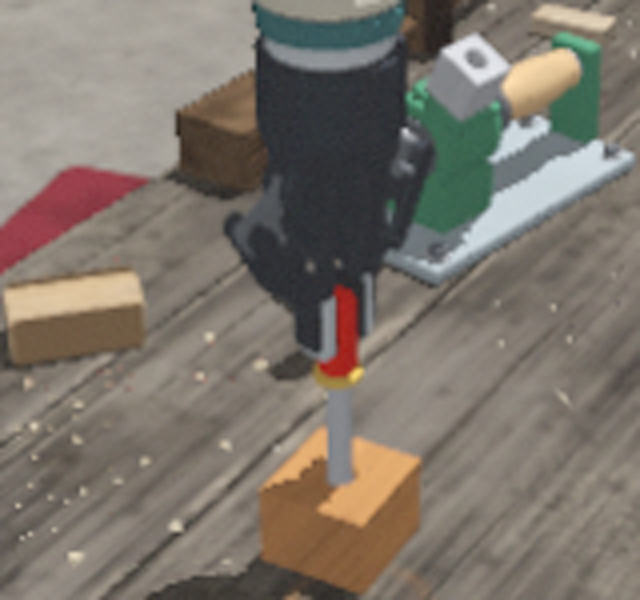

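>>> play_rows([
  [[1,-0.04,0,0,0],[1,-0.08,0,0,0],[1,-0.12,0,0,0],[1,-0.16,0,0,0],[1,-0.2,0,0,0],[1,-0.2,0,0,0],[1,-0.2,0,0,0]],
])

```text
clock: 4.9
position: [0.487, 0.3815, 0.3303]
ee_rot: [-0.062, 0.705, -0.061, -0.704]
contact_force: [0.2, -0.3, -1.5]
width: 0.0201
```

```bash
python3 - <<'E'
from h import *
s=manip.get_state();print(s['clock'],s['position'],s['contact_force'],s['width'],s['moment'])
print(shift([.589,.0597,.305]))
grab('scene','s2')
im=cv2.imread('pics/s2.png');cv2.imwrite('pics/c3.png',cv2.resize(im[160:310,150:310],None,fx=4,fy=4,interpolation=2))
grab('wrist','w3')
E
```

```text
4.9 [0.48699992 0.38154395 0.3303035 ] [ 0.16150164 -0.31349747 -1.51812375] 0.020064546622886245 [-0.06093193 -0.02397092 -0.03749058]
[ 0.02502527  0.29921555 -0.15643401]
```

View pics/c3.png

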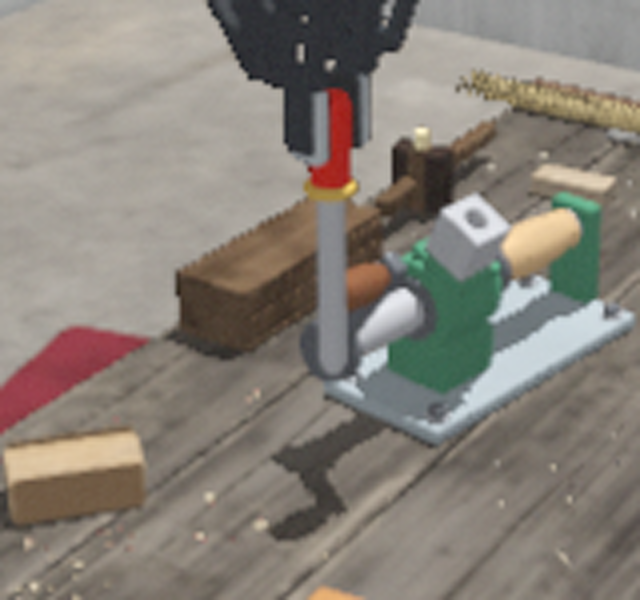

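View pics/w3.png

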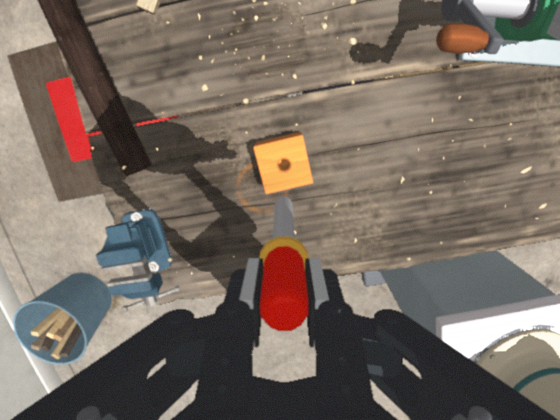

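```bash
python3 - <<'E'
from h import *
z=np.load('pics/w3.npz');R=Rq(z['q'])
for l in(.114,.12):print(l,project('wrist','w3',z['p']+R@[l,0,0]))
c=cv2.imread('pics/w3.png')[180:280,230:340];cv2.imwrite('pics/c4.png',cv2.resize(c,None,fx=5,fy=5,interpolation=2))
E
```

```text
0.114 [[283.99570576 203.58996803]]
0.12 [[283.99148186 201.40755797]]
```

View pics/c4.png

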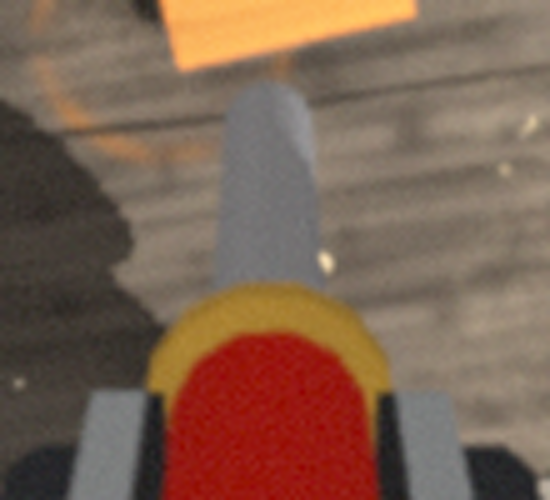

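>>> play_rows([
  [[1,0,0.06,-0.03,0],[1,0,0.12,-0.06,0],[1,0.0,0.18,-0.09,0],[1,0,0.24,-0.12,0],[1,0.025,0.299,-0.156,0],[1,0.025,0.299,-0.156,0],[1,0.025,0.299,-0.156,0],[1,0.025,0.299,-0.156,0],[1,0.025,0.299,-0.156,0],[1,0.025,0.299,-0.156,0]],
])

```text
clock: 6.0
position: [0.587, 0.0603, 0.302]
ee_rot: [0.061, -0.703, 0.062, 0.706]
contact_force: [-0.6, 0.6, -0.8]
width: 0.0197
```

```bash
python3 - <<'E'
from h import *
s=manip.get_state();print(s['clock'],s['position'],s['contact_force'],s['width'],s['moment'])
grab('wrist','w4')
c=cv2.imread('pics/w4.png')[120:280,200:360];cv2.imwrite('pics/c5.png',cv2.resize(c,None,fx=3.7,fy=3.7,interpolation=2))
E
```

```text
6.0 [0.58698617 0.06026584 0.30198062] [-0.57258295  0.60852813 -0.81517343] 0.019711696245852856 [ 0.00190413 -0.0233313   0.02495125]
```

View pics/c5.png

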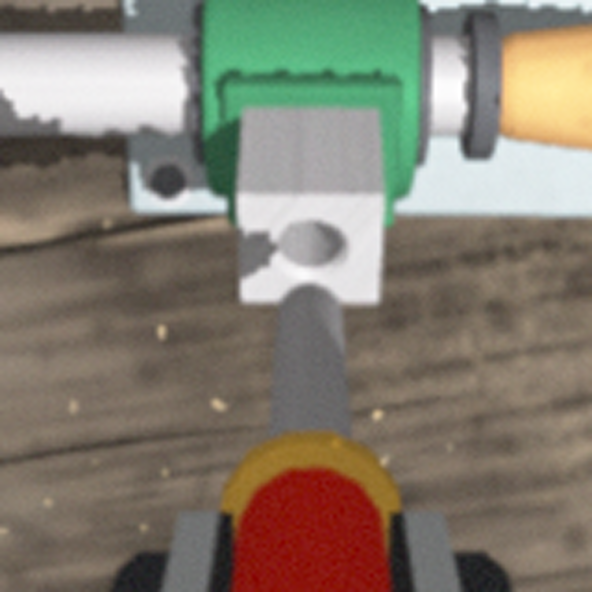

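```bash
python3 - <<'E'
from h import *
m=onplane('wrist','w4',[[200+312/3.7,120+243/3.7]],.1424)[0];print(m)
print(shift(m))
c=cv2.imread('pics/w4.png')
print(shift([.589,.0597,.1424]))
# tip visible pixel: top of tip disc at crop v=285 -> 
z=np.load('pics/w4.npz');R=Rq(z['q'])
for l,o in((.12,-.0045),(.12,.0),(.114,-.007)):print(project('wrist','w4',z['p']+R@[l,0,o])-[200,120],)
E
```

```text
[0.58923937 0.05930447 0.1424    ]
[ 0.1601172   0.00068294 -0.00299865]
[ 0.16011797  0.0003347  -0.00269456]
[[83.99512325 76.18654864]]
[[83.99181028 81.40679358]]
[[84.0013571  75.28999181]]
```

>>> play_rows([
  [[1,0.01,0.0005,-0.0035,0],[1,0.02,0.0005,-0.0035,0],[1,0.03,0.0005,-0.0035,0],[1,0.037,0.0005,-0.0035,0],[1,0.041,0.0005,-0.0035,0],[1,0.044,0.0005,-0.0035,0],[1,0.044,0.0005,-0.0035,0]],
])

```text
clock: 6.75
position: [0.59, 0.0595, 0.2581]
ee_rot: [0.061, -0.703, 0.062, 0.706]
contact_force: [0.2, -0.5, -2.0]
width: 0.0199
```

```bash
python3 - <<'E'
from h import *
s=manip.get_state();print(s['clock'],s['position'],s['contact_force'],s['width'],s['moment'])
print(shift([.5892,.0595,.1424],s))
grab('wrist','w5')
c=cv2.imread('pics/w5.png')[120:280,200:360];cv2.imwrite('pics/c6.png',cv2.resize(c,None,fx=3.7,fy=3.7,interpolation=2))
E
```

```text
6.75 [0.58997984 0.05946951 0.25810653] [ 0.17087722 -0.48424147 -2.04702271] 0.019890898241558794 [-0.00843539  0.13467101 -0.00799985]
[ 1.15709001e-01 -6.94219803e-05  1.79409842e-04]
```

View pics/c6.png

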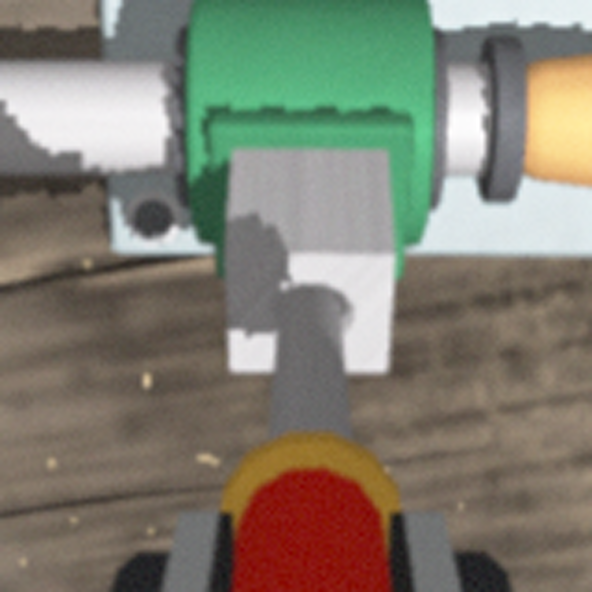

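>>> play_rows([
  [[1,0.002,0,0,0],[1,0.0037,0,-0.0003,0],[1,0.0037,0,0.003,0],[1,0.004,0,0.0065,0],[1,0.0043,0,0.0105,0],[1,0.0046,0,0.0144,0],[1,0.0046,0,0.0144,0]],
])

```text
clock: 7.5
position: [0.5759, 0.0621, 0.2546]
ee_rot: [0.061, -0.703, 0.062, 0.706]
contact_force: [1.4, -1.0, -0.6]
width: 0.02
```

```bash
python3 - <<'E'
from h import *
s=manip.get_state();print(s['clock'],s['position'],s['contact_force'],s['width'],s['moment'])
print(shift([.5892,.0595,.1424],s))
grab('wrist','w6');grab('scene','s6')
c=cv2.imread('pics/w6.png')[120:280,200:360];c=cv2.resize(c,None,fx=2.4,fy=2.4,interpolation=2)
d=cv2.imread('pics/s6.png')[180:260,230:310];d=cv2.resize(d,(384,384),interpolation=2)
cv2.imwrite('pics/c7.png',np.hstack([c,d]))
E
```

```text
7.5 [0.57587303 0.06209919 0.25455692] [ 1.42255922 -0.97806802 -0.62669215] 0.020010422690364245 [-0.00752048 -0.52453723  0.04365753]
[ 0.11211529  0.00013815 -0.01391688]
```

View pics/c7.png

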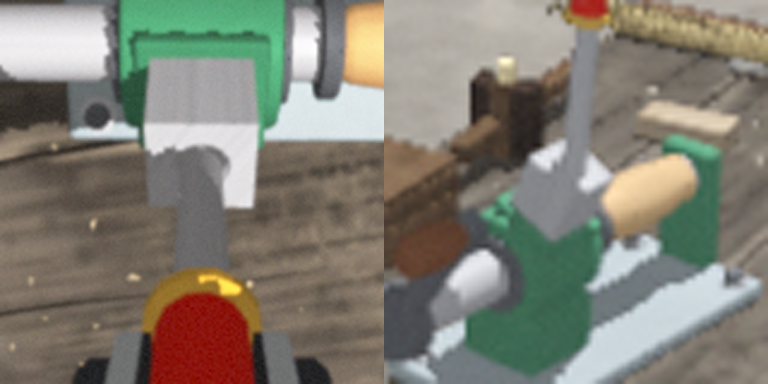

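>>> play_rows([
  [[1,0.0007,0,0.004,0],[1,0.0015,0,0.0075,0],[1,0.0022,0,0.011,0],[1,0.003,0,0.0146,0],[1,0.0042,0,0.018,0],[1,0.0053,0,0.0217,0],[1,0.0065,0,0.025,0],[1,0.0077,0,0.0287,0],[1,0.0077,0,0.0287,0]],
])

```text
clock: 8.5
position: [0.5471, 0.0671, 0.2465]
ee_rot: [0.061, -0.703, 0.062, 0.706]
contact_force: [1.6, 0.1, -0.5]
width: 0.0199
```

```bash
python3 - <<'E'
from h import *
s=manip.get_state();print(s['clock'],s['position'],s['contact_force'],s['width'],s['moment'])
print(shift([.5892,.0595,.1424],s))
grab('wrist','w7');grab('scene','s7')
c=cv2.imread('pics/w7.png')[120:280,200:360];c=cv2.resize(c,None,fx=2.4,fy=2.4,interpolation=2)
d=cv2.imread('pics/s7.png')[180:260,230:310];d=cv2.resize(d,(384,384),interpolation=2)
cv2.imwrite('pics/c8.png',np.hstack([c,d]))
E
```

```text
8.5 [0.5470692  0.06709801 0.24654421] [ 1.5633437   0.14645927 -0.4946327 ] 0.01985982305748595 [-0.01912867 -0.44368705  0.02203912]
[ 1.03957522e-01  8.03193551e-05 -4.32617332e-02]
```

View pics/c8.png

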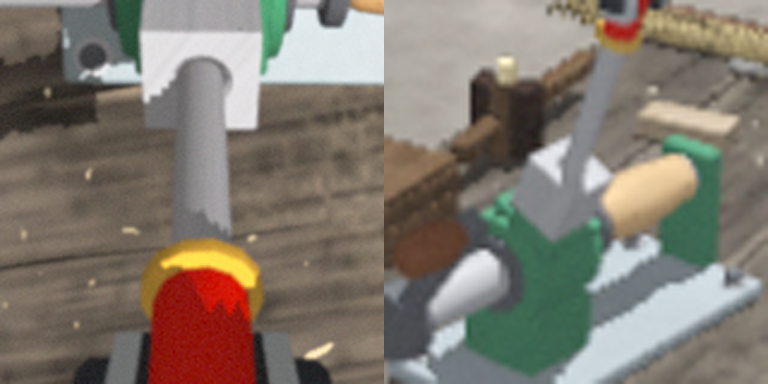

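>>> play_rows([
  [[1,0.0015,0,0.0034,0],[1,0.0032,0,0.0068,0],[1,0.0048,0,0.0102,0],[1,0.0065,0,0.0136,0],[1,0.0065,0,0.0136,0],[1,0.01,0,0.0119,0],[1,0.0137,0,0.0101,0],[1,0.0173,0,0.0083,0],[1,0.02,0,0.007,0],[1,0.02,0,0.007,0]],
])

```text
clock: 9.6
position: [0.5406, 0.0681, 0.2258]
ee_rot: [0.061, -0.703, 0.062, 0.706]
contact_force: [1.2, -0.8, -1.5]
width: 0.0201
```

```bash
python3 - <<'E'
from h import *
s=manip.get_state();print(s['clock'],s['position'],s['contact_force'],s['width'],s['moment'])
print(shift([.5892,.0595,.1424],s))
grab('wrist','w8');grab('scene','s8')
c=cv2.imread('pics/w8.png')[120:280,200:360];c=cv2.resize(c,None,fx=2.4,fy=2.4,interpolation=2)
d=cv2.imread('pics/s8.png')[180:260,230:310];d=cv2.resize(d,(384,384),interpolation=2)
cv2.imwrite('pics/c9.png',np.hstack([c,d]))
E
```

```text
9.6 [0.54056775 0.06813245 0.2258124 ] [ 1.18506648 -0.83061401 -1.50531831] 0.02014415932712608 [-0.08975809 -0.49634482  0.08298122]
[ 8.31566624e-02 -1.96121238e-05 -4.98217981e-02]
```

View pics/c9.png

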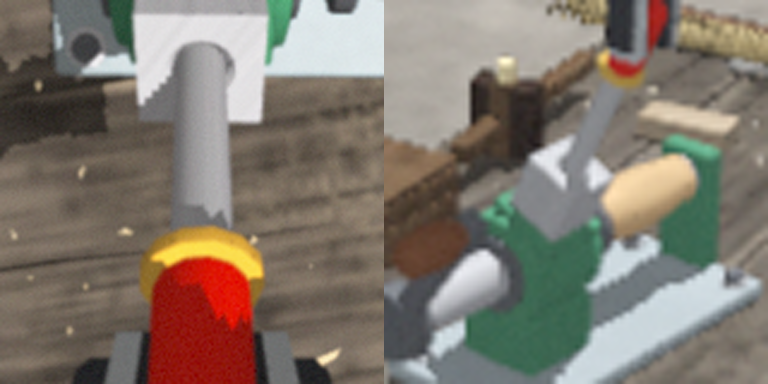

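>>> play_rows([
  [[1,0.0036,0,-0.0018,0],[1,0.0072,0,-0.0035,0],[1,0.0108,0,-0.0053,0],[1,0.0144,0,-0.007,0],[1,0.018,0,-0.0088,0],[1,0.0216,0,-0.0105,0],[1,0.025,0,-0.0122,0],[1,0.025,0,-0.0122,0]],
])

```text
clock: 10.5
position: [0.5526, 0.066, 0.2005]
ee_rot: [0.061, -0.703, 0.062, 0.706]
contact_force: [1.3, 0.8, -1.2]
width: 0.0198
```

```bash
python3 - <<'E'
from h import *
s=manip.get_state();print(s['clock'],s['position'],s['contact_force'],s['width'],s['moment'])
r=shift([.5892,.0595,.1424],s);print(r,np.hypot(r[2],r[0]+.019),np.degrees(np.arctan2(-r[2],r[0]+.019)))
E
```

```text
10.5 [0.55257738 0.06595046 0.2005136 ] [ 1.28479509  0.78878411 -1.20929879] 0.019835404619478695 [-0.08713719 -0.5578751   0.02611042]
[ 5.79221287e-02 -6.26501443e-05 -3.74838452e-02] 0.08556899281650401 25.979788612587996
```

>>> play_rows([
  [[0.5,0,0,0,0],[0.3,0,0,0,0],[0.3,0,0,0,0],[0.3,0,0,0,0],[0.3,0,0,0,0],[0.3,-0.03,0,0,0],[0.3,-0.07,0,0,0],[0.3,-0.1,0,0,0],[0.3,-0.1,0,0,0],[0.3,-0.1,0,0,0]],
])

```text
clock: 11.5
position: [0.5532, 0.066, 0.301]
ee_rot: [0.061, -0.703, 0.062, 0.706]
contact_force: [0.5, 1.0, -0.4]
width: 0.0598
```

```bash
python3 - <<'E'
from h import *
s=manip.get_state();print(s['clock'],s['position'],s['contact_force'],s['width'],s['moment'])
grab('wrist','w9');grab('scene','s9')
d=cv2.imread('pics/s9.png')[190:270,220:320];d=cv2.resize(d,None,fx=5,fy=5,interpolation=2)
cv2.imwrite('pics/c10.png',d)
E
```

```text
11.5 [0.55316736 0.06601981 0.30104054] [ 0.4764518   1.02676046 -0.37640809] 0.05976104196653696 [ 0.03525987 -0.01145634  0.03790134]
```

View pics/c10.png

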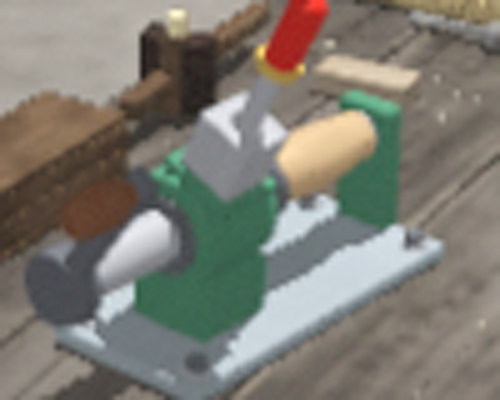

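View pics/w9.png

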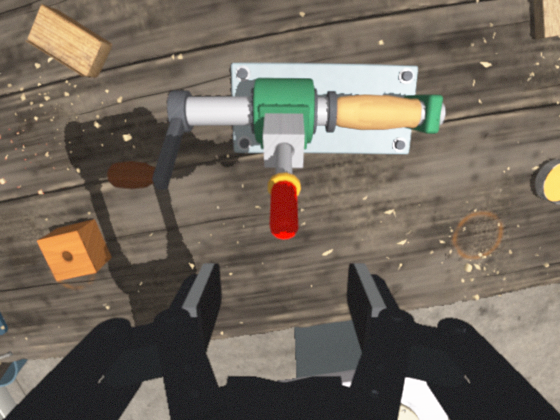

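```bash
cat >> h.py <<'E'
M=np.array([.5892,.0595,.1424]);XH=np.array([.985,-.172,0]);YH=np.array([.172,.985,0])
S=M+XH*.0329;S[2]=.075
def yplane(tag,uv,y):
    o,d=rays('wrist',tag,uv);t=((S-o)@YH+y)/(d@YH);P=o+d*t[:,None];return np.c_[(P-S)@XH,P[:,2]-.075]
E
python3 - <<'E'
from h import *
c=cv2.imread('pics/w9.png')[80:200,100:260];cv2.imwrite('pics/c11.png',cv2.resize(c,None,fx=5,fy=5,interpolation=2))
P,im=cloud('wrist','w9')
Q=(P-S)@np.c_[XH,YH,[0,0,1]]
m=(abs(Q[...,1]-.11)<.009)&(Q[...,2]>-.03)&(np.hypot(Q[...,0],Q[...,2])>.03)&(np.hypot(Q[...,0],Q[...,2])<.11)
q=Q[m];print(len(q),q.min(0),q.max(0))
r=np.hypot(q[:,0],q[:,2])
for a in np.arange(.03,.11,.01):
    k=abs(r-a)<.005;w=q[k]
    if len(w):print(a.round(2),len(w),np.arctan2(w[:,0],w[:,2]).mean().round(3),np.arctan2(w[:,0],w[:,2]).max().round(3),w.mean(0).round(3))
E
```

```text
1131 [-0.06603757  0.10437603  0.02280817] [-0.01037235  0.11898513  0.09038184]
0.03 48 -0.45 -0.341 [-0.014  0.108  0.029]
0.04 112 -0.48 -0.358 [-0.018  0.108  0.035]
0.05 116 -0.507 -0.421 [-0.024  0.108  0.044]
0.06 120 -0.527 -0.448 [-0.03   0.108  0.052]
0.07 133 -0.541 -0.483 [-0.036  0.108  0.06 ]
0.08 133 -0.551 -0.495 [-0.042  0.108  0.068]
0.09 171 -0.558 -0.516 [-0.048  0.109  0.076]
0.1 249 -0.579 -0.527 [-0.055  0.11   0.084]
```

View pics/c11.png

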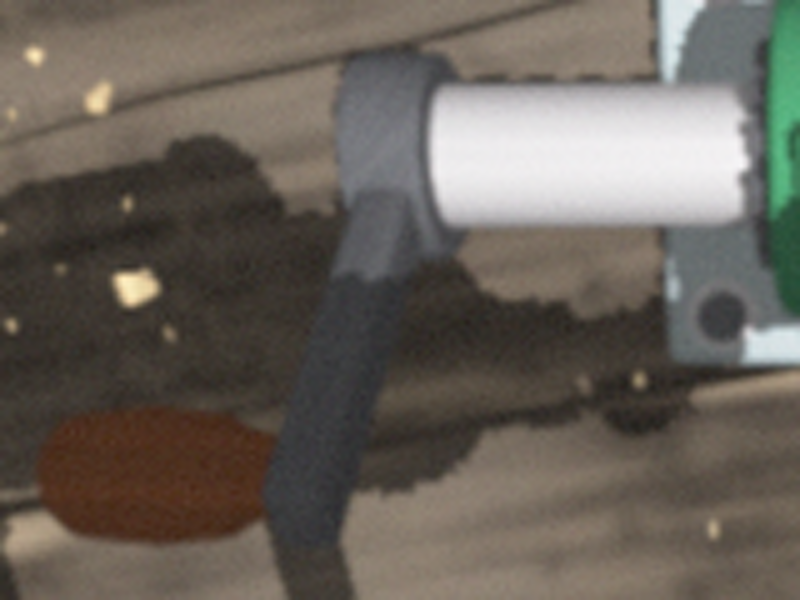

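```bash
cat >> h.py <<'E'
def hs(x,y,z):
    "tool shift to head coords (rel spindle axis x, y; z above bench)"
    T=S+XH*x+YH*y;T[2]=z;return shift(T).round(4)
def hp():
    s=manip.get_state();d=s['position']-S;return round(s['clock'],2),(d@XH).round(4),(d@YH).round(4),s['position'][2].round(4),'F head',(s['contact_force']@XH).round(2),(s['contact_force']@YH).round(2),s['contact_force'][2].round(2),'w',round(float(s['width']),4)
E
python3 - <<'E'
from h import *
print(hp());print(hs(-.11,.103,.301),hs(-.11,.103,.135))
E
```

```text
(11.6, np.float64(-0.0704), np.float64(0.0001), np.float64(0.2992), 'F head', np.float64(0.37), np.float64(-0.54), np.float64(-0.04), 'w', 0.0598)
[-0.0017 -0.1029  0.0397] [ 0.1643 -0.1032  0.0384]
```

>>> play_rows([
  [[1,0,-0.03,0.02,0],[1,0,-0.07,0.039,0],[1,0,-0.103,0.039,0],[1,0.0,-0.103,0.039,0],[1,0.03,-0.103,0.039,0],[1,0.07,-0.103,0.039,0],[1,0.11,-0.103,0.039,0],[1,0.15,-0.103,0.039,0],[1,0.164,-0.103,0.039,0],[1,0.164,-0.103,0.039,0],[1,0.164,-0.103,0.039,0]],
])

```text
clock: 12.7
position: [0.5303, 0.1736, 0.1349]
ee_rot: [0.061, -0.701, 0.062, 0.708]
contact_force: [0.3, -0.6, 1.2]
width: 0.0
```

```bash
python3 - <<'E'
from h import *
print(hp());grab('wrist','w10');grab('scene','s10')
d=cv2.imread('pics/s10.png')[170:280,200:320];d=cv2.resize(d,None,fx=4,fy=4,interpolation=2)
cv2.imwrite('pics/c12.png',d)
E
```

```text
(12.7, np.float64(-0.1105), np.float64(0.1022), np.float64(0.1349), 'F head', np.float64(0.36), np.float64(-0.5), np.float64(1.16), 'w', 0.0)
```

View pics/c12.png

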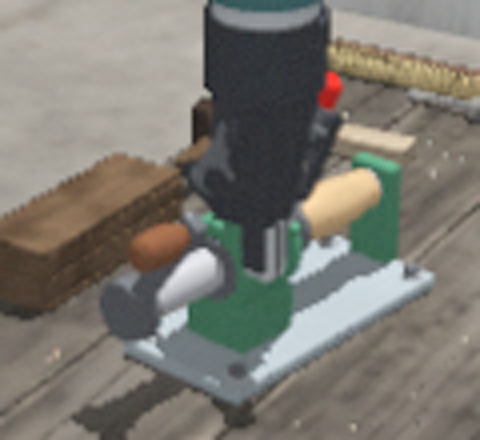

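View pics/w10.png

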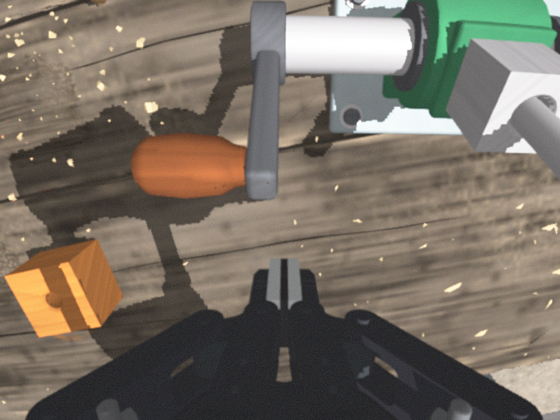

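>>> play_rows([
  [[1,0,-0.003,-0.006,0],[1,0,-0.003,-0.012,0],[1,0,-0.003,-0.018,0],[1,0,-0.003,-0.023,0],[1,0,-0.003,-0.026,0],[1,0,-0.003,-0.029,0],[1,0,-0.003,-0.031,0],[1,0,-0.003,-0.033,0],[1,0,-0.003,-0.035,0],[1,0,-0.003,-0.037,0],[1,0,-0.003,-0.039,0],[1,0,-0.003,-0.041,0]],
])

```text
clock: 14.0
position: [0.5722, 0.1699, 0.1363]
ee_rot: [0.061, -0.702, 0.062, 0.706]
contact_force: [-3.9, 1.4, 2.4]
width: 0.0
```

```bash
python3 - <<'E'
from h import *
print(hp());grab('wrist','w11')
E
```

```text
(14.0, np.float64(-0.0686), np.float64(0.1059), np.float64(0.1363), 'F head', np.float64(-4.11), np.float64(0.75), np.float64(2.4), 'w', 0.0)
```

View pics/w11.png

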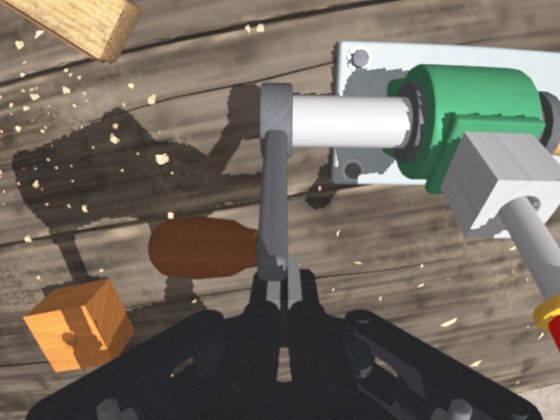

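>>> play_rows([
  [[1,0,0,-0.001,0],[1,0,0,-0.002,0],[1,0,0,-0.003,0],[1,0,0,-0.004,0],[1,0,0,-0.005,0],[1,0,0,-0.006,0],[1,0,0,-0.007,0],[1,0,0,-0.008,0],[1,0,0,-0.009,0],[1,0,0,-0.01,0],[1,0,0,-0.011,0],[1,0,0,-0.012,0]],
])

```text
clock: 15.25
position: [0.5848, 0.1678, 0.1362]
ee_rot: [0.061, -0.703, 0.062, 0.706]
contact_force: [-2.9, -0.3, 2.0]
width: 0.0002
```

```bash
python3 - <<'E'
from h import *
print(hp());grab('wrist','w12')
E
```

```text
(15.25, np.float64(-0.0559), np.float64(0.1059), np.float64(0.1362), 'F head', np.float64(-2.82), np.float64(-0.8), np.float64(2.01), 'w', 0.0002)
```

View pics/w12.png

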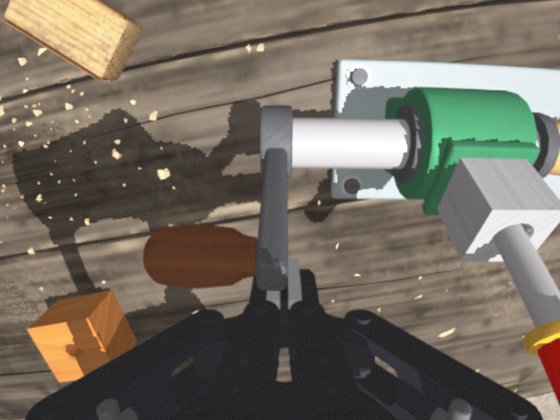

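>>> play_rows([
  [[1,0,0,-0.001,0],[1,0,0,-0.002,0],[1,0,0,-0.003,0],[1,0,0,-0.004,0],[1,0,0,-0.005,0],[1,0,0,-0.006,0],[1,0,0,-0.007,0],[1,0,0,-0.008,0]],
])

```text
clock: 16.1
position: [0.593, 0.1663, 0.1362]
ee_rot: [0.061, -0.703, 0.062, 0.706]
contact_force: [-2.7, -0.5, 1.0]
width: 0.0003
```

```bash
cat > m.py <<'E'
import sys
from h import *
print(hp());tag=sys.argv[1];im,d=grab('scene',tag)
# collar brass in the scene view: distance from mouth
hsv=cv2.cvtColor(im,cv2.COLOR_RGB2HSV)
u=(M+(-XH*np.sin(.4538)+np.array([0,0,np.cos(.4538)]))*.0475)
for l in(.0475,.0325,.0025):print(l,project('scene','',M+(-XH*np.sin(.4538)+np.array([0,0,np.cos(.4538)]))*l).round(1))
m=(hsv[...,0]>15)&(hsv[...,0]<32)&(hsv[...,1]>130)&(hsv[...,2]>90);m[:190]=0;m[250:]=0;m[:,:262]=0;m[:,:262]=0;m[:,300:]=0
v,uu=np.where(m);print('brass',len(v),uu.mean() if len(v) else 0,v.mean() if len(v) else 0)
cv2.imwrite(f'pics/{tag}c.png',cv2.resize(im[170:270,220:320,::-1],None,fx=4,fy=4,interpolation=2))
E
python3 m.py s12
```

```text
(16.1, np.float64(-0.0475), np.float64(0.1059), np.float64(0.1362), 'F head', np.float64(-2.6), np.float64(-0.94), np.float64(0.98), 'w', 0.0003)
0.0475 [[274.9 201.4]]
0.0325 [[272.9 205.4]]
0.0025 [[269.  213.1]]
brass 16 275.0 204.0625
```

View pics/s12c.png

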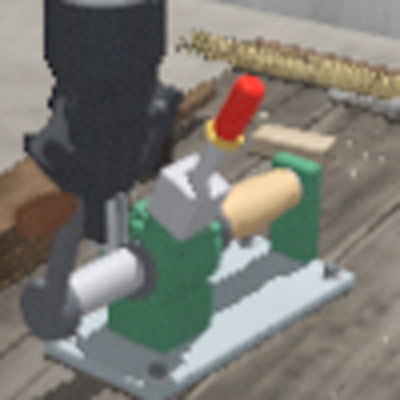

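>>> play_rows([
  [[1,0,0,-0.001,0],[1,0,0,-0.002,0],[1,0,0,-0.003,0],[1,0,0,-0.004,0],[1,0,0,-0.005,0],[1,0,0,-0.006,0],[1,0,0,-0.007,0],[1,0,0,-0.008,0]],
])

```text
clock: 16.95
position: [0.6012, 0.1648, 0.1367]
ee_rot: [0.061, -0.703, 0.062, 0.706]
contact_force: [-2.9, -0.1, 5.3]
width: 0.0003
```

```bash
python3 m.py s13
```

```text
(16.95, np.float64(-0.0392), np.float64(0.1058), np.float64(0.1367), 'F head', np.float64(-2.82), np.float64(-0.59), np.float64(5.26), 'w', 0.0003)
0.0475 [[274.9 201.4]]
0.0325 [[272.9 205.4]]
0.0025 [[269.  213.1]]
brass 16 271.875 206.9375
```

View pics/s13c.png

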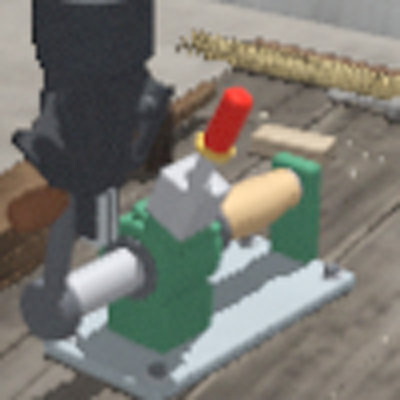

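```bash
python3 - <<'E'
from h import *
print(hp());print(hs(-.07,.106,.137),hs(-.07,.106,.30),hs(-.0623,0,.30),hs(-.0623,0,.1836))
E
```

```text
(17.0, np.float64(-0.0389), np.float64(0.1058), np.float64(0.1367), 'F head', np.float64(-2.39), np.float64(-1.25), np.float64(4.63), 'w', -0.0004)
[-0.0002 -0.0001  0.0311] [-0.1632  0.      0.0316] [-0.1631  0.106   0.0238] [-0.0467  0.1059  0.0234]
```

>>> play_rows([
  [[1,0,0,0.01,0],[1,0,0,0.031,0],[1,-0.03,0,0.031,0],[1,-0.08,0,0.031,0],[1,-0.13,0,0.031,0],[0.3,-0.163,0,0.031,0],[0,-0.163,0.04,0.024,0],[0,-0.163,0.08,0.024,0],[0,-0.163,0.106,0.024,0],[0,-0.163,0.106,0.024,0],[0,-0.163,0.106,0.024,0]],
])

```text
clock: 18.1
position: [0.5599, 0.0646, 0.2997]
ee_rot: [0.062, -0.703, 0.062, 0.705]
contact_force: [-0.2, -0.3, 0.2]
width: 0.0847
```

```bash
python3 - <<'E'
from h import *
print(hp());grab('wrist','w14')
A=np.array(-XH*np.sin(.4538)+np.array([0,0,np.cos(.4538)]))
print(project('wrist','w14',np.array([M+A*l for l in(0,.03,.035,.081)])).round(1))
print(hs(-.0623,0,.1836))
E
```

```text
(18.1, np.float64(-0.0626), np.float64(-0.0), np.float64(0.2997), 'F head', np.float64(-0.15), np.float64(-0.33), np.float64(0.24), 'w', 0.0847)
[[283.9 157.5]
 [283.9 178.6]
 [283.9 182.4]
 [284.  223. ]]
[ 0.1161  0.0006 -0.0006]
```

View pics/w14.png

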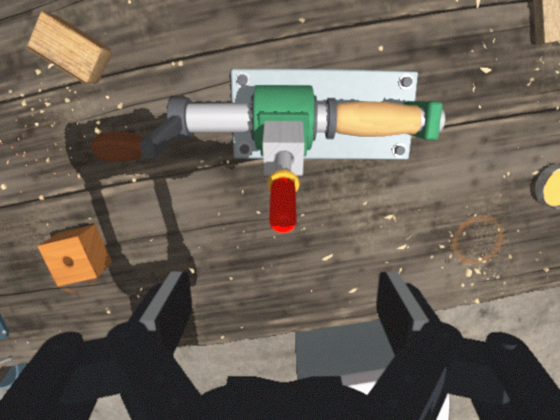

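>>> play_rows([
  [[0,0.04,0.0003,0,0],[0,0.08,0.0003,0,0],[0,0.11,0.0003,0,0],[0,0.116,0.0003,0,0],[0,0.116,0.0003,0,0],[1,0.116,0.0003,0,0],[1,0.116,0.0003,0,0],[1,0.116,0.0003,0,0],[1,0.116,0.0003,0,0],[1,0.116,0.0003,0,0],[1,0.116,0.0003,0,0],[1,0.116,0.0003,0,0]],
], grip_force=80)

```text
clock: 19.35
position: [0.56, 0.0649, 0.1845]
ee_rot: [0.062, -0.704, 0.061, 0.705]
contact_force: [-0.7, 0.1, 6.2]
width: 0.0188
```

```bash
python3 m.py s15
```

```text
(19.35, np.float64(-0.0626), np.float64(0.0003), np.float64(0.1845), 'F head', np.float64(-0.66), np.float64(-0.05), np.float64(6.22), 'w', 0.0188)
0.0475 [[274.9 201.4]]
0.0325 [[272.9 205.4]]
0.0025 [[269.  213.1]]
brass 13 272.46153846153845 207.46153846153845
```

View pics/s15c.png

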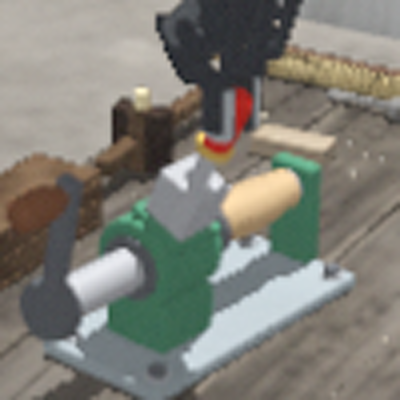

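>>> play_rows([
  [[1,0.0018,0,-0.0009,0],[1,0.0036,0,-0.0018,0],[1,0.0054,0,-0.0026,0],[1,0.0072,0,-0.0035,0],[1,0.009,0,-0.0044,0],[1,0.0108,0,-0.0053,0],[1,0.0126,0,-0.0061,0],[1,0.0126,0,-0.0061,0]],
])

```text
clock: 20.2
position: [0.566, 0.0638, 0.1723]
ee_rot: [0.062, -0.704, 0.061, 0.705]
contact_force: [-2.0, 0.6, 3.9]
width: 0.0188
```

```bash
python3 m.py s16
```

```text
(20.2, np.float64(-0.0565), np.float64(0.0002), np.float64(0.1723), 'F head', np.float64(-2.11), np.float64(0.2), np.float64(3.88), 'w', 0.0188)
0.0475 [[274.9 201.4]]
0.0325 [[272.9 205.4]]
0.0025 [[269.  213.1]]
brass 15 271.06666666666666 211.33333333333334
```

View pics/s16c.png

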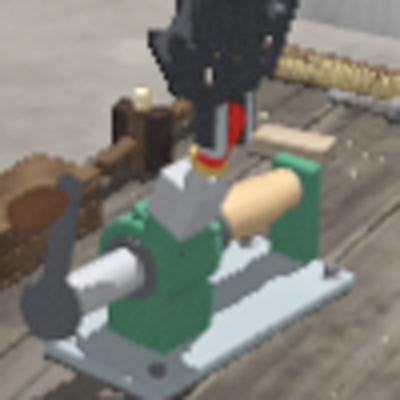

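>>> play_rows([
  [[1,0.0018,0,-0.0009,0],[1,0.0036,0,-0.0018,0],[1,0.0054,0,-0.0026,0],[1,0.0072,0,-0.0035,0],[1,0.009,0,-0.0044,0],[1,0.0108,0,-0.0053,0],[1,0.0126,0,-0.0061,0],[1,0.0135,0,-0.0066,0],[1,0.0135,0,-0.0066,0]],
])

```text
clock: 21.15
position: [0.5725, 0.0627, 0.1592]
ee_rot: [0.062, -0.704, 0.061, 0.705]
contact_force: [-1.0, 0.3, 4.0]
width: 0.0187
```

```bash
python3 m.py s17
```

```text
(21.15, np.float64(-0.0499), np.float64(0.0003), np.float64(0.1592), 'F head', np.float64(-1.08), np.float64(0.11), np.float64(4.02), 'w', 0.0187)
0.0475 [[274.9 201.4]]
0.0325 [[272.9 205.4]]
0.0025 [[269.  213.1]]
brass 12 268.5833333333333 214.83333333333334
```

View pics/s17c.png

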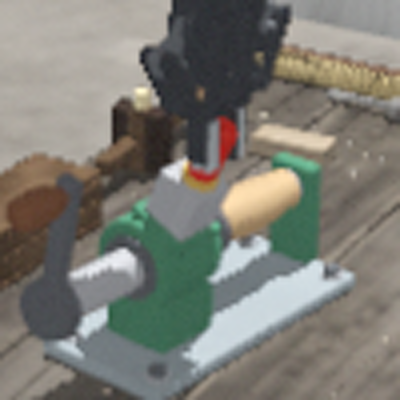

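>>> play_rows([
  [[1,0.0009,0,-0.0004,0],[1,0.0018,0,-0.0009,0],[1,0.0027,0,-0.0013,0],[1,0.0027,0,-0.0013,0]],
])

```text
clock: 21.6
position: [0.5731, 0.0626, 0.1582]
ee_rot: [0.062, -0.704, 0.061, 0.705]
contact_force: [-5.0, -0.1, 12.5]
width: 0.0188
```

```bash
python3 m.py s18|head -1
```

```text
(21.6, np.float64(-0.0493), np.float64(0.0003), np.float64(0.1582), 'F head', np.float64(-4.95), np.float64(-1.0), np.float64(12.47), 'w', 0.0188)
```

>>> play_rows([
  [[1,0.0009,0,-0.0004,0],[1,0.0018,0,-0.0009,0],[1,0.0027,0,-0.0013,0],[1,0.0027,0,-0.0013,0]],
])

```text
clock: 22.05
position: [0.5732, 0.0626, 0.1582]
ee_rot: [0.062, -0.704, 0.061, 0.705]
contact_force: [-7.0, 0.4, 18.5]
width: 0.0187
```

```bash
python3 m.py s19
```

```text
(22.05, np.float64(-0.0492), np.float64(0.0003), np.float64(0.1582), 'F head', np.float64(-6.93), np.float64(-0.83), np.float64(18.53), 'w', 0.0187)
0.0475 [[274.9 201.4]]
0.0325 [[272.9 205.4]]
0.0025 [[269.  213.1]]
brass 14 268.7857142857143 215.28571428571428
```

View pics/s19c.png

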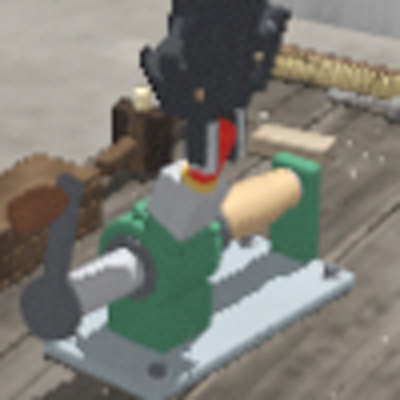

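>>> play_rows([
  [[0.5,0,0,0,0],[0,0,0,0,0],[0,0,0,0,0],[0,0,0,0,0],[0,0,0,0,0],[0,-0.02,0,0,0],[0,-0.06,0,0,0],[0,-0.1,0,0,0],[0,-0.14,0,0,0],[0,-0.14,0,0,0],[0,-0.14,0,0,0]],
])

```text
clock: 23.2
position: [0.5738, 0.0624, 0.2988]
ee_rot: [0.062, -0.704, 0.061, 0.705]
contact_force: [0.3, -0.0, -0.2]
width: 0.0855
```

```bash
python3 m.py s20; python3 - <<'E'
from h import *
grab('wrist','w20')
A=np.array(-XH*np.sin(.4538)+np.array([0,0,np.cos(.4538)]))
pj=project('wrist','w20',np.array([M+A*l for l in(0,.005,.051)]));print(pj.round(1))
c=cv2.imread('pics/w20.png')
y,x=int(pj[0,1]),int(pj[0,0])
cv2.imwrite('pics/w20c.png',cv2.resize(c[y-70:y+70,x-90:x+90],None,fx=4,fy=4,interpolation=2))
P,im=cloud('wrist','w20')
hsv=cv2.cvtColor(im,cv2.COLOR_RGB2HSV)
r=(hsv[...,1]>180)&((hsv[...,0]<6)|(hsv[...,0]>174))&(hsv[...,2]>90)
Q=P[r]-M;Q=Q[(np.linalg.norm(Q,axis=1)<.12)];a=Q@A;print('red along axis',a.min(),np.percentile(a,[2,98]),a.max())
E
```

```text
(23.2, np.float64(-0.0486), np.float64(0.0002), np.float64(0.2988), 'F head', np.float64(0.31), np.float64(0.02), np.float64(-0.22), 'w', 0.0855)
0.0475 [[274.9 201.4]]
0.0325 [[272.9 205.4]]
0.0025 [[269.  213.1]]
brass 12 268.6666666666667 215.25
[[284.2 172.3]
 [284.2 175.8]
 [284.2 212. ]]
red along axis 0.00900581199711455 [0.01195554 0.0526253 ] 0.05426835299439
```

View pics/w20c.png

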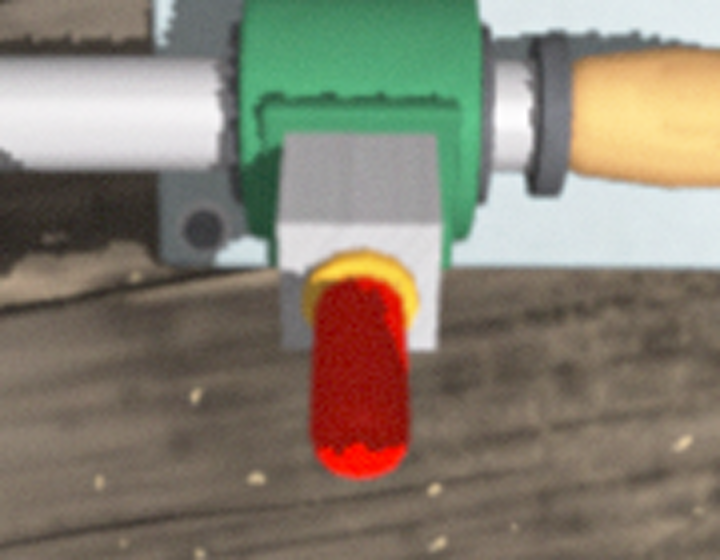

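View pics/s20c.png

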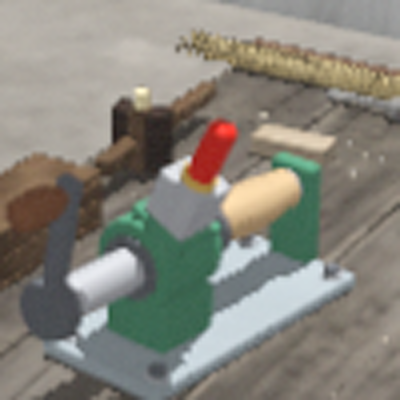

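```bash
python3 - <<'E'
from h import *
A=np.array(-XH*np.sin(.4538)+np.array([0,0,np.cos(.4538)]))
P,im=cloud('wrist','w20')
hsv=cv2.cvtColor(im,cv2.COLOR_RGB2HSV)
D=P-M;a=D@A;lat=np.linalg.norm(D-a[...,None]*A,axis=2)
b=(hsv[...,0]>15)&(hsv[...,0]<35)&(hsv[...,1]>140)&(lat<.016)&(a<.06)
print('brass',b.sum(),np.percentile(a[b],[5,25,50,75,95]).round(4))
f=(hsv[...,1]<40)&(lat>.014)&(lat<.02)&(abs(a)<.006)
print('face',f.sum(),np.percentile(a[f],[5,25,50,75,95]).round(4))
r=(hsv[...,1]>180)&((hsv[...,0]<6)|(hsv[...,0]>174))&(lat<.008)&(a>.03)&(hsv[...,2]>180)
print('top',r.sum(),np.percentile(a[r],[5,50,95]))
g=np.load('pics/top0.npz');i2,_=grab('top','top2')
d=cv2.absdiff(g['im'],i2).max(2)
for n,(u,v) in dict(wax=(401,269),off=(392,189),off2=(187,168),chip=(117,175),sand=(290,152)).items():print(n,np.median(d[v-12:v+12,u-12:u+12]),d[v-14:v+14,u-14:u+14].max())
E
```

```text
brass 185 [0.0045 0.0055 0.006  0.0064 0.0072]
face 470 [-0.0046  0.      0.0007  0.0012  0.0018]
top 95 [0.05128667 0.05201894 0.05281349]
wax 5.0 11
off 5.0 11
off2 5.0 11
chip 4.0 11
sand 3.0 11
```

```bash
python3 -c "
from rig import manip
print(manip.sign_off())"
```

```text
the job is handed in; nothing more can be done
None
```

The lock pin is fully home in the guide, its collar down on the guide face, and the job was handed in at about 23 s of the 72 s allowed.

I took the pin from the holder and set its tip in the guide mouth. I swung it to 26° between the pads and slid it down to about 53 mm. There I let go, and it came to rest on the shaft. I then pushed the crank slowly away from the robot with the closed fingers until the pin dropped about 15 mm into the cross-hole. This was at a crank angle of very roughly −0.2 rad. Last I gripped the pin again, pushed it along the bore to a hard stop, and released it.

**Last checks:**
- **Stop:** the last 2.7 mm of commanded push gave only 0.1 mm of movement while the push rose to about 20 N. That is well above the bush's 7 to 10 N.
- **Height:** in depth readings the collar's top lies 5.3 mm above the guide face (5 mm expected) and the grip's end 51.3 mm above it (51 mm expected).
- **Bystanders:** the top view shows no change at the wax tin, the sanding block or the offcut.
- **Robot:** the gripper is open and about 140 mm above the release pose. The force on it is near zero, so it touches nothing.

No check failed. The one disagreement was a first reading that put the grip's end 1 to 3 mm high. It came within 0.3 mm once measured against the guide face instead of my estimate of the mouth position.

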